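# Move the clogged filter cartridge from the dust extractor to the cleaning dock

### The job

Squeeze the two orange tabs of the clogged filter cartridge together to free it from the pottery's bench dust extractor, draw it out, and press it home into the socket of the cleaning dock so that both tabs spring back out and latch under the socket's rim. Feel your way gently: never tug at the latched cartridge or force it against the extractor or the dock. Leave the spare cartridge, jugs, jar and bowl where they are.

Things in the scene. Friction and masses are not known exactly. Their poses are not given: they have to be found in the camera images.
- cartridge: Clogged filter cartridge, 0.18 to 0.33 kg: tan pleated foot block 60 (x) x 44 (y) x 38 (z) mm, white neck 52 x 16 mm above it, orange on top, to z = 98 mm; an orange sprung tab on its +y and one on its -y side. Origin: centre of its underside; z up. Same after a half turn. Starts latched in the extractor's pocket. Keep it fully squeezed while it goes into the socket.
- tab_left (a joint): How far the +y tab is pushed in, m: 0 sprung out, 0.007 fully in. It slides straight in along the cartridge's y, pad and barb in one piece; its spring takes 3 N at first, 8 N at full travel. The barb is clear of the rim after about 5 mm.
- tab_right (a joint): The same for the -y tab: 0 sprung out, 0.007 fully in.
- tab_left_pad (a point): Middle of the +y tab's outer pad face, 84 mm above the cartridge's origin and 27 mm out; it moves with the tab. Pad: 26 mm wide (x), from z = 64 to 100 mm of the cartridge. Over both pads 54 mm, fully squeezed 40 mm. The tab's barb is lower, at z = 40 to 45 mm, reaching 28 mm out from the cartridge's middle plane.
- tab_right_pad (a point): The same on the -y tab.
- extractor: Bench dust extractor, fixed: dark grey case 200 (x) x 170 (y) x 70 (z) mm, on top of its centre a pocket with 8 mm walls. Origin: centre of the case's underside.
- extractor_mouth (a point): Centre of the pocket's black sloping mouth, at its top edge, 130 mm above the table. Pocket 62.4 (x) x 46.4 (y) mm inside, floor 60 mm below this point. A sprung seal (8 N) lifts the cartridge's foot 3 mm off the floor, so its barbs bear up under the rim of the windows in the +y and -y walls. The foot is clear of the mouth when lifted by more than 60 mm.
- dock: Cleaning dock, fixed: steel plinth 170 (x) x 140 (y) x 30 (z) mm, brass nipple at its -x end, a petrol-green socket on top. Origin: centre of the plinth's underside. The socket is clamped off the plinth's centre by an unknown amount, up to 6 mm in the dock's x and up to 6 mm in its y; no measured pose shows it: see or feel it. It stays put when pushed; its sides are parallel to the dock's.
- dock_mouth (a point): Point on the plinth's (not the socket's) axis at the height of the top edge of the socket's pale sloping mouth, z = 102 mm of the dock. Pocket like the extractor's: 62.4 x 46.4 mm inside, floor at z = 42 mm, underside of the rim at z = 90 mm; the mouth slopes out by 6.7 mm on every side from z = 94 to 102 mm.
- dock_seat (a point): Point on the plinth's axis at the pocket's floor, z = 42 mm. A black sprung seat meets the foot 9 mm above it and yields down to it (3 N at first, 10 N at the floor, then a hard stop). With the foot less than 3 mm above it the barbs are under the rim; let go there: the tabs spring out and the seat lifts the latched cartridge to 3 mm. Either way round is right.
- spare: Clean spare cartridge, white with green tabs, 98 mm tall, 60 x 56 mm, standing loose on the table; leave alone. Origin: centre of its underside.
- jug_a: Clay jug, 165 mm tall, 100 mm across; leave alone. Origin: centre of its underside.
- jug_b: Pale clay jug, 145 mm tall, 88 mm across; leave alone. Origin: centre of its underside.
- glaze_jar: Amber glaze jar, 68 mm across, 90 mm tall; leave alone. Origin: centre of its underside.
- bowl: Clay bowl, 120 mm across, 50 mm tall; leave alone. Origin: centre of its underside.
Things that resemble listed ones, but are neither listed nor needed, are in the scene too. Of the things shaped like the cartridge, the tan one is meant. Leave any red look-alike of the dock alone.

How it is judged:
On the way, in this order (a step that is already met when the one before it is completed fails the run):
1. both tabs are squeezed in while the cartridge is still in the extractor (value of joint each of tab_left, tab_right above 0.0045 m and z of cartridge in the frame of extractor below 0.085 m), for 0.1 s.
2. the cartridge is drawn up out of the extractor's pocket (z of cartridge in the frame of extractor above 0.132 m), for 0.1 s.
At the end, for the whole second after the job is handed in: The cartridge stands latched in the dock's socket: its origin within 10 mm of the dock's axis in the dock's x and y, 40 to 47.5 mm above the dock's underside, its y axis along the dock's within 0.12 rad, upright within 0.08 rad, both tabs sprung out to less than 2 mm, at rest (x of cartridge in the frame of dock between -0.01 and 0.01 m and y of cartridge in the frame of dock between -0.01 and 0.01 m and z of cartridge in the frame of dock between 0.04 and 0.0475 m and angle between the y axis of cartridge and the y axis of dock, either way round below 0.12 rad and angle between cartridge's own z axis and vertical below 0.08 rad and value of joint each of tab_left, tab_right below 0.002 m and linear speed of cartridge below 0.02 m/s); the robot touches nothing.
It fails at once if the cartridge is tugged or pushed against the extractor with more than 35 N (contact force between cartridge and extractor above 35 N).
It fails at once if the cartridge is forced against the dock with more than 30 N (contact force between cartridge and dock above 30 N).
It fails at once if the spare cartridge, a jug, the jar or the bowl is moved more than 25 mm (distance of any of spare, jug_a, jug_b, glaze_jar, bowl from where it was at the start of the episode above 0.025 m).
It also fails if it takes over 72 s, if anything falls off the work surface, if the arm or the gripper's body presses on something with over 40 N, if the wrist force passes 120 N, or if a joint passes its speed limit or range.

### The arm

A 7-joint arm with a two-finger parallel gripper is mounted at the origin on the work surface. World frame = base frame: x ahead of the robot, y to its left, z up, the work surface at z = 0. Lengths are in m, angles in rad, forces in N, time in s.
With the tool pointing down it reaches from about 0.4 to 0.9 m from the base axis. Payload 5.5 kg.
Tool frame: the origin (TCP) lies midway between the tips of the shut fingers; the grasp point (between the pads) lies 19 mm behind it (r.grasp_offset is the distance from the TCP to the grasp point, in m); z points along the fingers, x is the direction in which the jaws open and shut, and the axes are right-handed (so a half turn about z gives the same grasp; the last joint's range is limited). The gripper opens to 92 mm and grips with 3 to 60 N. Pads are 19 mm wide; open, the fingers measure 130 mm over their backs; the gripper's body (75 mm by 190 mm) begins 47 mm behind the grasp point.
Start: joints at [-0.954, 0.501, -0.427, 1.55, 0.221, 1.138, -0.21], TCP at [0.225, 0.61, 0.227] pointing down, gripper open.
Joint ranges: [-2.88, 2.88], [-0.31, 2.03], [-1.54, 1.56], [0.2, 2.42], [-1.41, 4.55], [0.19, 2.02], [-2.57, 2.57]. Speed limits (rad/s): [2.57, 2.57, 3.14, 3.14, 3.14, 3.14, 3.14].

### API

Orientations are given as a unit quaternion [w, x, y, z].
In Python, from rig import r gives the robot as it stands. The module is installed in compiled form; this text tells all that it offers.
- The arm moves only by the tool apply_moves, never from a script. Its argument "deltas" is a list of rows, each an object of numbers: "hand": the opening in per cent of the stroke, from 0 (shut) to 100 (fully open); "tx", "ty", "tz": the shift along the tool's x, y, z in m; "turn": the turn about the tool's z in degrees. In form: [{"hand": .., "tx": .., "ty": .., "tz": .., "turn": ..}, ...]. A call has 1 to 8 rows; each row shifts and turns the commanded pose from where the row before left it, along the tool's axes as they then stand; what a row does not reach is not made up. A row lasts 1/12 s, in which the tool goes at most 41.7 mm and 7.16 degrees, less where a joint would pass 70% of its speed; a pose out of reach is approached as far as the arm can. A call with a gripper value outside its range is refused whole. The fingers move at their own pace and stop on an object; the grip force is fixed at half the most. Time passes only in rows, so rows that do not move let the fingers close. It gives the time, the measured TCP pose, the force and the opening at its end, in the units of the state.
- r.get_state(): the state, without advancing time (a new reading comes with each control period).
- r.get_image(name): name is "scene" or "top"; returns (picture, depth): 420x560x3 uint8, red, green, blue; 420x560 float32, m along the optical axis (not along the pixel's ray), 0 where there is no reading.
- r.camera_params(name): a dict with "fx", "fy", "cx", "cy" (pixels), "k1" (the pictures are not rectified: a ray, as slopes to the right and down, at radius r is drawn at 1 + k1 r^2 times it, then the intrinsics apply), "rvec" (rotation vector, rad) and "tvec" (3), from world to camera coordinates, as OpenCV has them. Camera axes: x right, y down, z forward; pixel columns grow to the right and rows downward; lengths in m; the calibration is good to about 2 mm. A picture is of the moment at which its call begins. camera_params takes no time and is no camera call.
- r.close_job(): hands the job in, once; it reports no verdict.
The state is a dict: "t": time; "joints": joint angles; "joint_vel": joint speeds; "joint_torque": joint torques, N m; "eef_pos": TCP position; "ee_rot": TCP orientation; "ft_force": force on the tool from outside, world axes, zero at the start; "ft_torque": the same for the moment, N m; "width": opening from 0.0 (shut) to 1.0 (fully open).
Only numpy, scipy, OpenCV 4.12 (cv2) and the standard library are available. Lean on these libraries where they do the work, as an engineer would, in place of code of your own. Each camera call takes 0.05 s, during which the arm holds its last target.

## Working session

There is one attempt and no reset: what is moved stays moved. The work goes in short steps, Python scripts to look and compute and a tool call to move; the robot and the scene stay as the last step left them, time stands still between calls to the robot, and variables do not carry over. Pictures are saved under pics/ and viewed, and the job is handed in when it is done.

Besides the shell and the picture viewer there is one more tool, called after "Emit:" as name(argument=value, ...), one argument or row to a line, values as JSON. apply_moves: Moves the arm, as the interface text tells. Its arguments: {"type":"object","properties":{"deltas":{"type":"array","items":{"type":"object","properties":{"hand":{"type":"number"},"tx":{"type":"number"},"ty":{"type":"number"},"tz":{"type":"number"},"turn":{"type":"number"}}}}},"required":["deltas"]}

```bash
mkdir -p pics; ls; cat > h.py <<'E'
import numpy as np, cv2
from rig import r
def save(n,im): cv2.imwrite(f'pics/{n}.png',im[:,:,::-1])
E
python3 - <<'E'
from h import *
s=r.get_state()
for k,v in s.items(): print(k,np.round(v,4))
print(r.grasp_offset)
for n in('scene','top'):
    im,d=r.get_image(n); save(n+'0',im); np.savez(n+'0.npz',im=im,d=d); print(n,r.camera_params(n),d.min(),d.max())
E
```

```text
pics
t 0.0
joints [-0.9538  0.5019 -0.4268  1.5514  0.2208  1.1383 -0.2103]
joint_vel [-0.0019 -0.0007  0.0017 -0.0018  0.0002  0.0004  0.0002]
joint_torque [ 3.00000e-04 -5.66599e+01 -5.81640e+00 -2.79104e+01 -6.87000e-02
  3.07000e-02  2.00000e-04]
eef_pos [0.225  0.6091 0.2257]
ee_rot [ 5.000e-04  8.205e-01  5.717e-01 -8.000e-04]
ft_force [-0.2857  0.4434  0.3179]
ft_torque [ 0.0248  0.0039 -0.0083]
width 0.9999
0.0188
scene {'fx': 457.1421621096392, 'fy': 457.1421621096392, 'cx': 279.1288454183421, 'cy': 206.8501213225051, 'k1': -0.02248773666044167, 'rvec': array([ 2.28409176,  1.01411511, -0.34305381]), 'tvec': array([-0.34827399, -0.21564838,  1.58633214])} 0.0 3.7838464
top {'fx': 436.08680390351657, 'fy': 436.08680390351657, 'cx': 280.0895916486912, 'cy': 210.33355638568582, 'k1': 0.0023634104295468077, 'rvec': array([ 2.15890304, -2.21055901,  0.07730453]), 'tvec': array([-0.01708671,  0.55039659,  1.48583798])} 0.0 2.3812957
```

View pics/scene0.png

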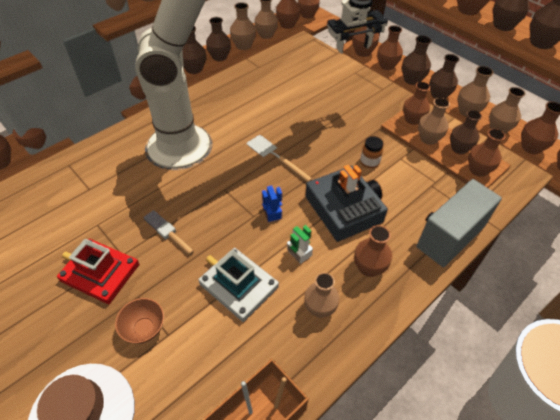

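View pics/top0.png

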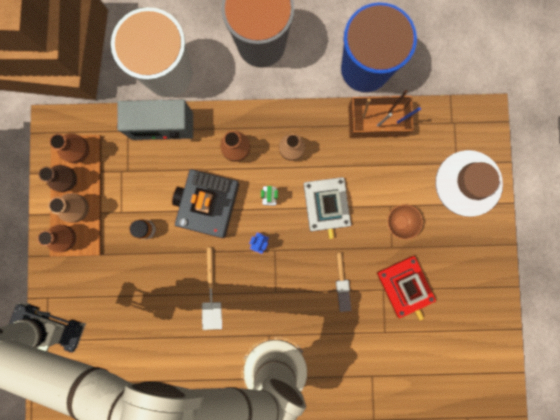

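The top picture shows the extractor at about (207,203) with the orange cartridge at (203,201), the dock at (328,205), the spare at (269,195), and the red look-alike at (408,288). I'll zoom in on both views.

```bash
cat >> h.py <<'E'
def K(p): return np.array([[p['fx'],0,p['cx']],[0,p['fy'],p['cy']],[0,0,1]])
def dist(p): return np.array([p['k1'],0,0,0,0.])
def cast(name,uv,z):
    p=r.camera_params(name); R,_=cv2.Rodrigues(p['rvec'])
    uv=np.asarray(uv,float).reshape(-1,1,2)
    n=cv2.undistortPoints(uv,K(p),dist(p)).reshape(-1,2)
    ray=np.c_[n,np.ones(len(n))]@R; c=-R.T@p['tvec']
    return c+ray*((z-c[2])/ray[:,2])[:,None]
def proj(name,P):
    p=r.camera_params(name)
    return cv2.projectPoints(np.asarray(P,float).reshape(-1,1,3),p['rvec'],p['tvec'],K(p),dist(p))[0].reshape(-1,2)
def cloud(name,d):
    p=r.camera_params(name); R,_=cv2.Rodrigues(p['rvec'])
    v,u=np.mgrid[:420,:560]; uv=np.stack([u,v],-1).reshape(-1,1,2).astype(float)
    n=cv2.undistortPoints(uv,K(p),dist(p)).reshape(-1,2)
    P=np.c_[n,np.ones(len(n))]*d.reshape(-1,1)
    return ((P-p['tvec'])@R).reshape(420,560,3)
def crop(im,x0,x1,y0,y1,k): return cv2.resize(im[y0:y1,x0:x1],None,fx=k,fy=k,interpolation=cv2.INTER_CUBIC)
E
python3 - <<'E'
from h import *
t=np.load('top0.npz'); s=np.load('scene0.npz')
save('c_top_ext',crop(t['im'],165,250,160,245,7))
save('c_top_dock',crop(t['im'],290,365,165,245,7))
save('c_sc_ext',crop(s['im'],295,395,155,240,7))
save('c_sc_dock',crop(s['im'],190,285,235,320,7))
X=cloud('top',t['d'])
for uv in [(203,201),(222,222),(328,205),(310,190),(250,300),(345,222),(340,186)]: print(uv,np.round(X[uv[1],uv[0]],4), np.round(cast('top',uv,0.0),4))
E
```

```text
(203, 201) [0.5741 0.2095 0.1678] [[0.5904 0.2391 0.    ]]
(222, 222) [0.512  0.1645 0.0681] [[0.5152 0.1736 0.    ]]
(328, 205) [ 0.5619 -0.1925  0.0508] [[ 0.566  -0.1982  0.    ]]
(310, 190) [ 0.6164 -0.1344  0.0332] [[ 0.6203 -0.1367  0.    ]]
(250, 300) [ 0.2434  0.0812 -0.0043] [[0.244  0.0809 0.    ]]
(345, 222) [ 0.5037 -0.2507  0.0332] [[ 0.5051 -0.2556  0.    ]]
(340, 186) [ 0.6283 -0.2384  0.0285] [[ 0.6319 -0.2424  0.    ]]
```

View pics/c_top_ext.png

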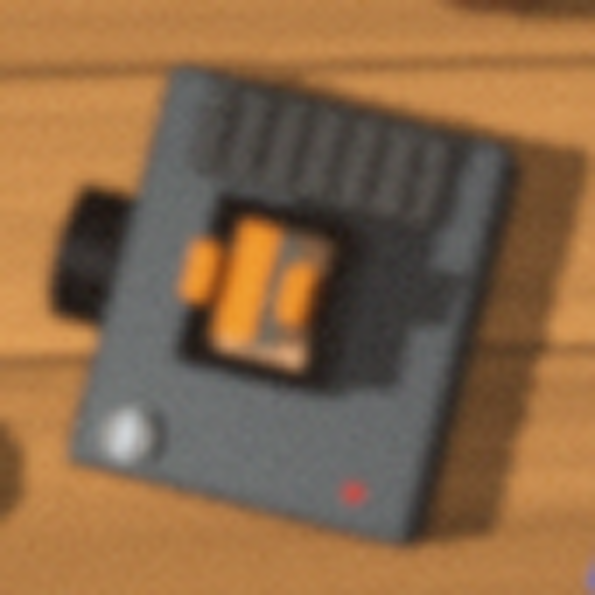

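View pics/c_top_dock.png

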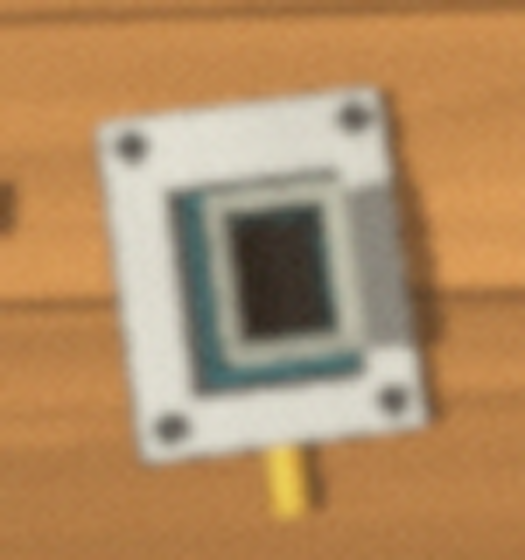

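View pics/c_sc_ext.png

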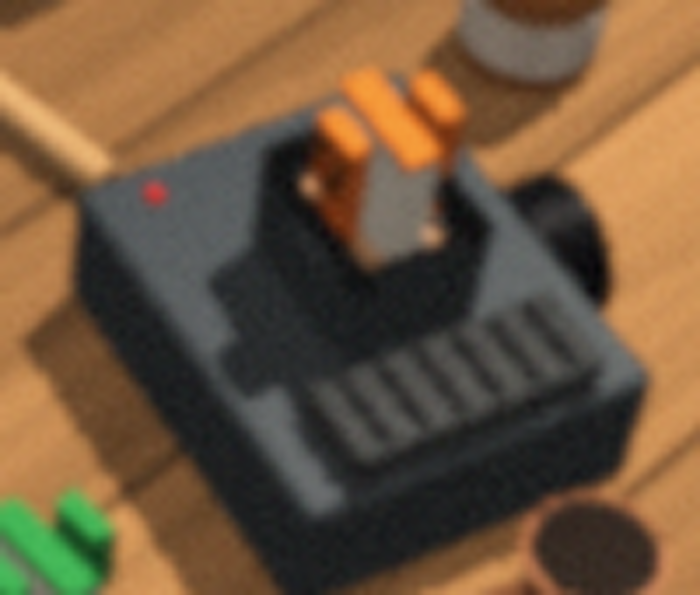

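View pics/c_sc_dock.png

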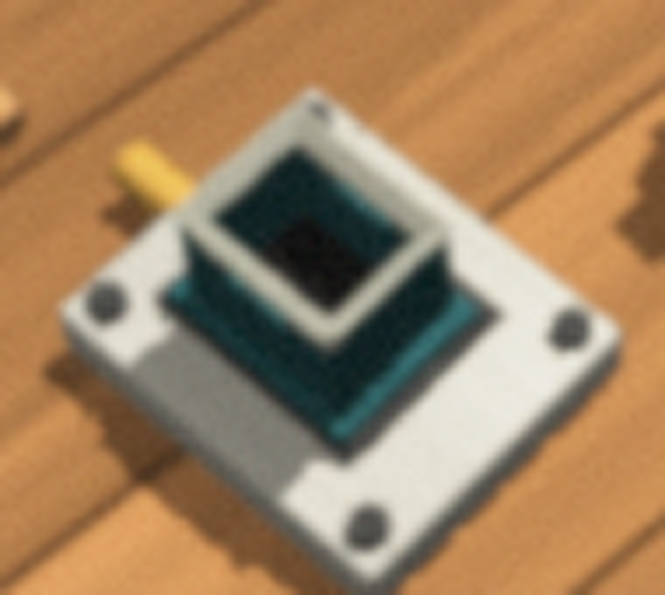

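```bash
python3 - <<'E'
from h import *
t=np.load('top0.npz'); s=np.load('scene0.npz')
def comps(name,dat,lo,hi,box,minA=8):
    hsv=cv2.cvtColor(dat['im'],cv2.COLOR_RGB2HSV); m=cv2.inRange(hsv,lo,hi)
    mm=np.zeros_like(m); x0,x1,y0,y1=box; mm[y0:y1,x0:x1]=m[y0:y1,x0:x1]
    n,l,st,c=cv2.connectedComponentsWithStats(mm,connectivity=4)
    for i in range(1,n):
        if st[i,4]>=minA: print(name,i,st[i],c[i].round(2))
    return mm,l
for name,dat,box in(('top',t,(188,214,186,216)),('scene',s,(335,366,160,197))):
    X=cloud(name,dat['d'])
    mm,l=comps(name,dat,(5,170,120),(20,255,255),box)
    for i in range(1,l.max()+1):
        sel=(l==i)&(X[...,2]>0.162)
        if sel.sum()<6: continue
        v,u=np.nonzero(sel); P=X[sel]
        print(' ',i,len(u),'uv',u.mean().round(2),v.mean().round(2),'cloud',P.mean(0).round(4), 'cast171',cast(name,(u.mean(),v.mean()),0.171).round(4)[0])
# depth maps
np.set_printoptions(linewidth=250)
X=cloud('top',t['d']); print((X[188:214,186:222,2]*1000).round().astype(int))
E
```

```text
top 1 [192 191  13  17 147] [198.04 199.14]
top 2 [205 198   6   9  35] [207.11 201.66]
  1 110 uv 198.31 199.37 cloud [0.578  0.221  0.1843] cast171 [0.5792 0.2234 0.171 ]
  2 34 uv 207.18 201.68 cloud [0.5711 0.1955 0.1738] cast171 [0.5714 0.1959 0.171 ]
scene 1 [344 164  18  15 156] [353.21 170.74]
scene 2 [341 171   7   8  34] [343.82 174.32]
  1 142 uv 352.94 170.87 cloud [0.586  0.2114 0.1834] cast171 [0.5793 0.2216 0.171 ]
  2 34 uv 343.82 174.32 cloud [0.5711 0.1928 0.1709] cast171 [0.5712 0.1927 0.171 ]
[[  68   68   74   73   76   71   73   73   72   69  128  130  132  129  128  131  131   73   72   68   67   73   86   84   88   87   88   91   89   88   88   92   89   94   90   87]
 [  74   69   66   75   72   71   76   71   71   71  130  130  124  126  124  125  133  128  130  132  134   69   80   72   71   71   73   88   93   92   87   85   88   88   84   88]
 [  69   67   71   67   67   67   81   69   74 1521  132  130  131  123  130  128  123  128  125  128  125  134  123  126  132   74   68   70   75   70   84   85   85   86   90   91]
 [  71   70   73   69   67   69  
[... 3476 characters left out ...]
 122  124  124  126  121  124   88  110  106  116  112  110  113  112  113  111  112  122  130  127  104   90   75   71   72   65   70   73   69   75]
 [  70   72   69   70   68  127  132  140  129  131  130  125  126  119  131  126   92  114  113  112  107  116  123  129  131  112  101   80   69   70   71 1521   68   72   73   72]
 [  74   75   67   65   66   74   69   69  129  129  130  130  126  126  131  124  123  125  125  125  100  110  122  132  127  105   90   72   67   76 1521   67   72   69   71   70]
 [  74   74   72   72   69   80   65   68   71   65   72  129  133  126  132  131  125  127  125  125  128  124  125  127  130  105   88   68   72   67   74   74   75   70   76   67]]
```

```bash
python3 - <<'E'
from h import *
t=np.load('top0.npz'); s=np.load('scene0.npz')
for name,dat,box in(('top',t,(188,214,186,216)),('scene',s,(335,366,160,197))):
    X=cloud(name,dat['d']); z=X[...,2]
    x0,x1,y0,y1=box
    m=np.zeros((420,560),np.uint8); m[y0:y1,x0:x1]=((z>0.1645)&(z<0.185))[y0:y1,x0:x1]
    n,l,st,c=cv2.connectedComponentsWithStats(m,connectivity=4)
    for i in range(1,n):
        if st[i,4]<10: continue
        v,u=np.nonzero(l==i)
        P=cast(name,np.c_[u,v],0.172); 
        rect=cv2.minAreaRect((P[:,:2]*1000).astype(np.float32))
        w,V=np.linalg.eigh(np.cov(P[:,:2].T)); a=V[:,1]; 
        print(name,len(u),'mean',(P.mean(0)*1000).round(1),'cloudz',np.median(z[l==i]).round(4),'rect',np.round(rect[0],1),np.round(rect[1],1),'ang',np.round(np.degrees(np.arctan(a[1]/a[0])),1),'std',np.sqrt(w)*np.sqrt(12)*1000)
# extractor case top plane z~70 mask from top, colour dark
X=cloud('top',t['d']); z=X[...,2]
for nm,lo,hi,bx,h in(('ext',.06,.08,(165,250,160,245),.07),('dock',.022,.040,(290,365,165,245),.03)):
    x0,x1,y0,y1=bx; m=np.zeros((420,560),np.uint8); m[y0:y1,x0:x1]=((z>lo)&(z<hi))[y0:y1,x0:x1]
    m=cv2.morphologyEx(m,cv2.MORPH_CLOSE,np.ones((3,3),np.uint8)); m=cv2.morphologyEx(m,cv2.MORPH_OPEN,np.ones((3,3),np.uint8))
    n,l,st,c=cv2.connectedComponentsWithStats(m); i=1+np.argmax(st[1:,4]); v,u=np.nonzero(l==i)
    P=cast('top',np.c_[u,v],h)[:,:2]*1000; rect=cv2.minAreaRect(P.astype(np.float32)); print(nm,len(u),rect)
np.set_printoptions(linewidth=280)
print((X[180:224,308:350,2]*1000).round().astype(int))
E
```

```text
top 91 mean [577.2 216.1 172. ] cloudz 0.1715 rect [576.6 216.4] [17.1 51.3] ang -15.8 std [17.36621196 52.65880111]
top 36 mean [582.1 237.4 172. ] cloudz 0.1721 rect [582.2 237.1] [12.9 25.6] ang -16.6 std [13.65133858 27.00348496]
top 35 mean [570.9 195.7 172. ] cloudz 0.1739 rect [571.  195.9] [12.4 25.6] ang -15.2 std [12.98366853 26.76894098]
scene 100 mean [578.  213.8 172. ] cloudz 0.1705 rect [577.1 213.6] [20.1 54.7] ang -16.0 std [19.58056179 55.00206567]
scene 40 mean [583.4 235.6 172. ] cloudz 0.1716 rect [582.8 235.5] [14.8 31.3] ang -24.4 std [14.65623329 31.89820326]
scene 46 mean [570.6 193.9 172. ] cloudz 0.1717 rect [571.3 194.4] [16.6 29.9] ang -19.1 std [16.54137421 29.54093458]
ext 2011 ((580.365966796875, 230.0672607421875), (200.31556701660156, 198.70138549804688), 74.52833557128906)
dock 1444 ((551.3485107421875, -193.3179473876953), (202.560546875, 139.7032470703125), 6.130285263061523)
[[ 4  5  6 ...  0 -3  8]
 [-1 -1  1 ...  4  1  8]
 [31 31 25 ... -4  6  2]
 ...
 [ 1 26 28 ... 35 36 26]
 [-1 23 31 ... 38 38 32]
 [ 0 15 27 ... 31 35 33]]
```

```bash
python3 - <<'E'
from h import *
t=np.load('top0.npz'); s=np.load('scene0.npz')
for name,dat,box in(('top',t,(300,355,175,235)),('scene',s,(210,262,245,300))):
    X=cloud(name,dat['d']); z=X[...,2]; x0,x1,y0,y1=box
    hsv=cv2.cvtColor(dat['im'],cv2.COLOR_RGB2HSV)
    # rim outline: filled contour of points above 0.092
    for lo,h in((.096,.102),):
        m=np.zeros((420,560),np.uint8); m[y0:y1,x0:x1]=((z>lo)&(z<.115))[y0:y1,x0:x1]
        n,l,st,c=cv2.connectedComponentsWithStats(m,connectivity=8); i=1+np.argmax(st[1:,4]); 
        mm=(l==i).astype(np.uint8); v,u=np.nonzero(mm)
        P=cast(name,np.c_[u,v],h)[:,:2]*1000
        print(name,'rim',len(u),cv2.minAreaRect(P.astype(np.float32)),'mean',P.mean(0))
        c,_=cv2.findContours(mm,cv2.RETR_CCOMP,cv2.CHAIN_APPROX_NONE)[0:2]
        for k in c:
            if len(k)>20:
                Q=cast(name,k.reshape(-1,2),h)[:,:2]*1000; print('  contour',len(k),cv2.minAreaRect(Q.astype(np.float32)))
    # plinth top: bright low saturation
    x0,x1,y0,y1=(300,355,172,235) if name=='top' else (192,285,240,322)
    m=np.zeros((420,560),np.uint8); ok=(z>.02)&(z<.04)&(hsv[...,1]<60)
    m[y0:y1,x0:x1]=ok[y0:y1,x0:x1]
    m=cv2.morphologyEx(m,cv2.MORPH_CLOSE,np.ones((3,3),np.uint8))
    n,l,st,c=cv2.connectedComponentsWithStats(m); i=1+np.argmax(st[1:,4]); v,u=np.nonzero(l==i)
    P=cast(name,np.c_[u,v],.03)[:,:2]*1000; print(name,'plinth',len(u),cv2.minAreaRect(P.astype(np.float32)))
    # four dark screws
    x0,x1,y0,y1=(300,355,172,235) if name=='top' else (192,285,240,322)
    m=np.zeros((420,560),np.uint8); ok=(hsv[...,2]<120)&(hsv[...,1]<90)&(z>.02)&(z<.045)
    m[y0:y1,x0:x1]=ok[y0:y1,x0:x1]
    n,l,st,c=cv2.connectedComponentsWithStats(m)
    for i in range(1,n):
        if 4<=st[i,4]<40: print(name,'screw',st[i,4],c[i].round(1),(cast(name,c[i],.03)[0,:2]*1000).round(1))
E
```

```text
top rim 191 ((562.7684936523438, -195.59719848632812), (81.57499694824219, 65.7697525024414), 6.268924236297607) mean [ 564.22270864 -196.77685567]
  contour 86 ((562.7684936523438, -195.59719848632812), (81.57499694824219, 65.7697525024414), 6.268924236297607)
  contour 73 ((562.4629516601562, -194.92068481445312), (74.89212036132812, 59.095760345458984), 7.532296657562256)
top plinth 1347 ((568.0736083984375, -190.88279724121094), (168.21768188476562, 139.59857177734375), 6.366154193878174)
top screw 5 [340.2 181.4] [ 644.1 -239.4]
top screw 4 [308.5 185.5] [ 632.4 -129.9]
top screw 5 [335. 202.] [ 573.3 -219.2]
top screw 4 [336.  208.5] [ 550.9 -221.9]
top screw 5 [314.2 225.6] [ 494.  -145.5]
scene rim 284 ((562.6216430664062, -196.86117553710938), (82.13461303710938, 65.75439453125), 6.245328903198242) mean [ 561.58052208 -196.01146994]
  contour 81 ((562.6216430664062, -196.86117553710938), (82.13461303710938, 65.75439453125), 6.245328903198242)
  contour 87 ((562.6258544921875, -196.69239807128906), (72.69985961914062, 57.40046691894531), 5.184990406036377)
scene plinth 1685 ((569.8504028320312, -195.40252685546875), (172.92774963378906, 140.4225616455078), 6.080720901489258)
scene screw 19 [204.8 278. ] [ 501.8 -255.9]
scene screw 18 [270.9 281.9] [ 629.3 -131.8]
scene screw 6 [274.5 287.7] [ 648.5 -136.4]
scene screw 27 [217.9 297.1] [ 570.4 -264.4]
scene screw 14 [264.3 297.9] [ 652.9 -176.1]
scene screw 11 [251.5 310.5] [ 658.1 -223.9]
scene screw 22 [241.9 310.1] [ 640.6 -241.4]
scene screw 4 [237.5 314.5] [ 642.6 -257.4]
scene screw 4 [243.5 317.8] [ 659.6 -251.8]
```

Emit:
apply_moves(
  deltas=[
    {"hand": 100,"turn": -4.8},
    {"hand": 100,"tx": -0.02,"ty": 0.031},
    {"hand": 100,"tx": -0.02,"ty": 0.031},
    {"hand": 100,"tx": -0.02,"ty": 0.031},
    {"hand": 100,"tx": -0.02,"ty": 0.031},
    {"hand": 100,"tx": -0.02,"ty": 0.031},
    {"hand": 100,"tx": -0.02,"ty": 0.031},
    {"hand": 100,"tx": -0.02,"ty": 0.031},
  ],
)

```text
schema error: expected keys hand, tx, ty, tz, turn
```

Emit:
apply_moves(
  deltas=[
    {"hand": 100,"tx": -0.02,"ty": 0.031},
    {"hand": 100,"tx": -0.02,"ty": 0.031},
    {"hand": 100,"tx": -0.02,"ty": 0.031},
    {"hand": 100,"tx": -0.02,"ty": 0.031},
    {"hand": 100,"tx": -0.02,"ty": 0.031},
    {"hand": 100,"tx": -0.02,"ty": 0.031},
    {"hand": 100},
    {"hand": 100},
  ],
)

```text
schema error: expected keys hand, tx, ty, tz, turn
```

```bash
cat >> h.py <<'E'
from scipy.spatial.transform import Rotation as Ro
def st():
    s=r.get_state(); q=s['ee_rot']; R=Ro.from_quat([q[1],q[2],q[3],q[0]]).as_matrix()
    return s,R
def goto(x,y,z,yaw):  # cartridge-style yaw: tool x along yaw+90
    s,R=st(); d=np.array([x,y,z])-s['eef_pos']
    cur=np.degrees(np.arctan2(R[1,0],R[0,0])); e=(yaw+90-cur+90)%180-90
    print('t',round(s['t'],2),'pos',s['eef_pos'].round(4),'toolx deg',cur.round(2),'tilt',np.degrees(np.arccos(-R[2,2])).round(2),'F',s['ft_force'].round(2),'T',s['ft_torque'].round(3),'w mm',round(s['width']*92,2))
    print('tool delta mm',(R.T@d*1000).round(2),'turn',round(-e,2))
E
python3 -c "
from h import *
goto(.577,.2155,.140,-15.5)"
```

```text
t 0.1 pos [0.225  0.6091 0.2258] toolx deg 69.73 tilt 0.1 F [-0.33 -0.06 -0.39] T [0.036 0.007 0.015] w mm 91.88
tool delta mm [-247.17  466.52   86.19] turn -4.77
```

Emit:
apply_moves(
  deltas=[
    {"hand": 100,"tx": 0,"ty": 0,"tz": 0,"turn": -4.8},
    {"hand": 100,"tx": -0.02,"ty": 0.031,"tz": 0,"turn": 0},
    {"hand": 100,"tx": -0.02,"ty": 0.031,"tz": 0,"turn": 0},
    {"hand": 100,"tx": -0.02,"ty": 0.031,"tz": 0,"turn": 0},
    {"hand": 100,"tx": -0.02,"ty": 0.031,"tz": 0,"turn": 0},
    {"hand": 100,"tx": -0.02,"ty": 0.031,"tz": 0,"turn": 0},
    {"hand": 100,"tx": -0.02,"ty": 0.031,"tz": 0,"turn": 0},
    {"hand": 100,"tx": -0.02,"ty": 0.031,"tz": 0,"turn": 0},
  ],
)

```text
t: 0.77
eef_pos: [0.3977, 0.4151, 0.2264]
ee_rot: [0.0, 0.796, 0.606, -0.0]
ft_force: [0.2, 0.7, 0.7]
width: 1.001
```

Emit:
apply_moves(
  deltas=[
    {"hand": 100,"tx": -0.02,"ty": 0.031,"tz": 0,"turn": 0},
    {"hand": 100,"tx": -0.02,"ty": 0.031,"tz": 0,"turn": 0},
    {"hand": 100,"tx": -0.02,"ty": 0.031,"tz": 0,"turn": 0},
    {"hand": 100,"tx": -0.02,"ty": 0.031,"tz": 0,"turn": 0},
    {"hand": 100,"tx": -0.02,"ty": 0.031,"tz": 0,"turn": 0},
    {"hand": 100,"tx": -0.02,"ty": 0.031,"tz": 0,"turn": 0},
    {"hand": 100,"tx": 0,"ty": 0,"tz": 0,"turn": 0},
    {"hand": 100,"tx": 0,"ty": 0,"tz": 0,"turn": 0},
  ],
)

```text
t: 1.43
eef_pos: [0.5458, 0.2482, 0.2259]
ee_rot: [0.0, 0.798, 0.603, -0.001]
ft_force: [-0.9, 0.5, 0.1]
width: 0.999
```

```bash
python3 -c "
from h import *
goto(.577,.2155,.140,-15.5)"
```

```text
t 1.43 pos [0.5458 0.2482 0.2259] toolx deg 74.18 tilt 0.09 F [-0.89  0.47  0.1 ] T [-0.025  0.023  0.008] w mm 91.87
tool delta mm [-22.86  38.98  85.95] turn -0.32
```

Emit:
apply_moves(
  deltas=[
    {"hand": 100,"tx": -0.0115,"ty": 0.0195,"tz": 0,"turn": -0.3},
    {"hand": 100,"tx": -0.0115,"ty": 0.0195,"tz": 0,"turn": 0},
    {"hand": 100,"tx": 0,"ty": 0,"tz": 0.02,"turn": 0},
    {"hand": 100,"tx": 0,"ty": 0,"tz": 0.02,"turn": 0},
    {"hand": 100,"tx": 0,"ty": 0,"tz": 0.01,"turn": 0},
    {"hand": 100,"tx": 0,"ty": 0,"tz": 0,"turn": 0},
  ],
)

```text
t: 1.93
eef_pos: [0.5727, 0.22, 0.1737]
ee_rot: [-0.001, 0.794, 0.609, -0.003]
ft_force: [-1.0, -0.1, -0.1]
width: 0.998
```

```bash
python3 -c "
from h import *
goto(.577,.2155,.140,-15.5)
for n in('scene','top'):
    im,d=r.get_image(n); np.savez(n+'1.npz',im=im,d=d)
    save(n+'1',crop(im,*((160,250,160,245,7) if n=='top' else (300,390,140,220,7))))
"
```

```text
t 1.93 pos [0.5727 0.22   0.1737] toolx deg 74.97 tilt 0.34 F [-0.96 -0.09 -0.08] T [0.035 0.038 0.028] w mm 91.79
tool delta mm [-3.12  5.46 33.7 ] turn 0.47
```

View pics/scene1.png

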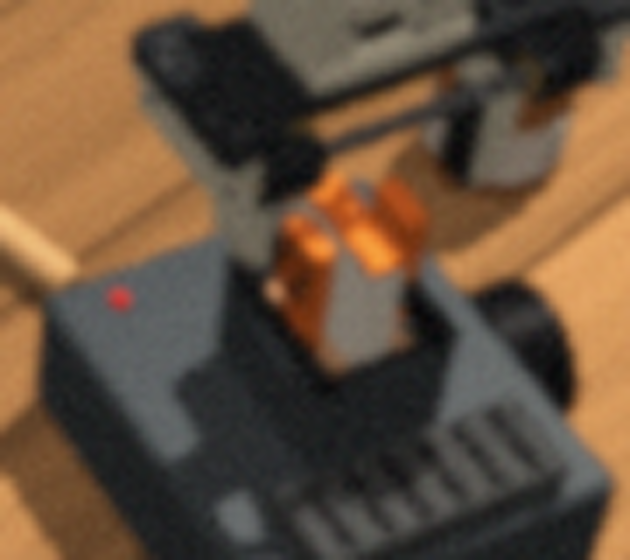

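The fingers straddle the orange pads, which sit around (350,230) in the crop. I'll check that the arm has settled, then descend.

```bash
python3 -c "
from h import *
goto(.577,.2155,.140,-15.5)"
```

```text
t 2.03 pos [0.5748 0.2205 0.1767] toolx deg 74.95 tilt 0.07 F [ 0.28 -0.22  0.31] T [ 0.007 -0.019 -0.032] w mm 91.87
tool delta mm [-4.29  3.42 36.66] turn 0.45
```

Emit:
apply_moves(
  deltas=[
    {"hand": 100,"tx": -0.0043,"ty": 0.0034,"tz": 0.012,"turn": 0.4},
    {"hand": 100,"tx": 0,"ty": 0,"tz": 0.012,"turn": 0},
    {"hand": 100,"tx": 0,"ty": 0,"tz": 0.012,"turn": 0},
    {"hand": 75,"tx": 0,"ty": 0,"tz": 0,"turn": 0},
    {"hand": 75,"tx": 0,"ty": 0,"tz": 0,"turn": 0},
    {"hand": 75,"tx": 0,"ty": 0,"tz": 0,"turn": 0},
  ],
)

```text
t: 2.53
eef_pos: [0.5779, 0.2143, 0.1406]
ee_rot: [-0.0, 0.796, 0.605, -0.0]
ft_force: [0.2, -0.0, 1.1]
width: 0.831
```

```bash
python3 -c "
from h import *
goto(.577,.2155,.140,-15.5)"
```

```text
t 2.53 pos [0.5779 0.2143 0.1406] toolx deg 74.44 tilt 0.02 F [ 0.24 -0.04  1.11] T [ 0.038 -0.017 -0.019] w mm 76.43
tool delta mm [ 0.92 -1.14  0.61] turn -0.06
```

Emit:
apply_moves(
  deltas=[
    {"hand": 65,"tx": 0.0009,"ty": -0.0011,"tz": 0.0005,"turn": 0},
    {"hand": 63,"tx": 0,"ty": 0,"tz": 0,"turn": 0},
    {"hand": 63,"tx": 0,"ty": 0,"tz": 0,"turn": 0},
    {"hand": 63,"tx": 0,"ty": 0,"tz": 0,"turn": 0},
  ],
)

```text
t: 2.87
eef_pos: [0.5773, 0.2155, 0.1406]
ee_rot: [0.0, 0.796, 0.605, 0.0]
ft_force: [0.4, -0.4, 0.0]
width: 0.635
```

```bash
python3 -c "
from h import *
goto(.577,.2155,.140,-15.5)"
```

```text
t 2.87 pos [0.5773 0.2155 0.1406] toolx deg 74.44 tilt 0.04 F [ 0.39 -0.38  0.05] T [-0.024 -0.027 -0.007] w mm 58.45
tool delta mm [-0.08 -0.29  0.63] turn -0.06
```

Emit:
apply_moves(
  deltas=[
    {"hand": 60,"tx": 0,"ty": 0,"tz": 0,"turn": 0},
    {"hand": 60,"tx": 0,"ty": 0,"tz": 0,"turn": 0},
    {"hand": 60,"tx": 0,"ty": 0,"tz": 0,"turn": 0},
  ],
)

```text
t: 3.12
eef_pos: [0.5776, 0.2165, 0.1406]
ee_rot: [-0.0, 0.796, 0.605, 0.001]
ft_force: [2.1, 3.2, -0.9]
width: 0.6
```

```bash
python3 -c "
from h import *
goto(.577,.2155,.140,-15.5)"
```

```text
t 3.12 pos [0.5776 0.2165 0.1406] toolx deg 74.46 tilt 0.12 F [ 2.13  3.21 -0.95] T [ 0.691 -0.37  -0.045] w mm 55.19
tool delta mm [-1.14 -0.28  0.57] turn -0.04
```

Emit:
apply_moves(
  deltas=[
    {"hand": 57,"tx": 0,"ty": 0,"tz": 0,"turn": 0},
    {"hand": 57,"tx": 0,"ty": 0,"tz": 0,"turn": 0},
    {"hand": 57,"tx": 0,"ty": 0,"tz": 0,"turn": 0},
  ],
)

```text
t: 3.37
eef_pos: [0.5775, 0.2163, 0.1406]
ee_rot: [-0.0, 0.796, 0.605, 0.001]
ft_force: [1.2, 4.4, 0.3]
width: 0.574
```

```bash
python3 -c "
from h import *
goto(.577,.2155,.140,-15.5)"
```

```text
t 3.37 pos [0.5775 0.2163 0.1406] toolx deg 74.46 tilt 0.1 F [1.22 4.38 0.3 ] T [ 1.058 -0.316 -0.061] w mm 52.79
tool delta mm [-0.92 -0.22  0.6 ] turn -0.04
```

Emit:
apply_moves(
  deltas=[
    {"hand": 57,"tx": 0.001,"ty": 0,"tz": 0.0005,"turn": 0},
    {"hand": 57,"tx": 0.0005,"ty": 0,"tz": 0,"turn": 0},
    {"hand": 57,"tx": 0,"ty": 0,"tz": 0,"turn": 0},
    {"hand": 57,"tx": 0,"ty": 0,"tz": 0,"turn": 0},
  ],
)

```text
t: 3.7
eef_pos: [0.5777, 0.2164, 0.1401]
ee_rot: [0.0, 0.796, 0.605, -0.0]
ft_force: [-0.4, 1.7, 5.4]
width: 0.571
```

```bash
python3 -c "
from h import *
goto(.577,.2155,.140,-15.5)"
```

```text
t 3.7 pos [0.5777 0.2164 0.1401] toolx deg 74.41 tilt 0.02 F [-0.43  1.73  5.41] T [ 0.401 -0.021 -0.034] w mm 52.49
tool delta mm [-1.07 -0.38  0.06] turn -0.09
```

Emit:
apply_moves(
  deltas=[
    {"hand": 54,"tx": 0.0003,"ty": 0,"tz": -0.0004,"turn": 0},
    {"hand": 54,"tx": 0,"ty": 0,"tz": 0,"turn": 0},
    {"hand": 54,"tx": 0,"ty": 0,"tz": 0,"turn": 0},
  ],
)

```text
t: 3.95
eef_pos: [0.5777, 0.2167, 0.1401]
ee_rot: [0.0, 0.796, 0.605, -0.0]
ft_force: [0.1, 1.1, 3.4]
width: 0.538
```

```bash
python3 -c "
from h import *
goto(.577,.2155,.140,-15.5)"
```

```text
t 3.95 pos [0.5777 0.2167 0.1401] toolx deg 74.41 tilt 0.02 F [0.15 1.05 3.45] T [ 0.283 -0.149 -0.048] w mm 49.52
tool delta mm [-1.32 -0.31  0.08] turn -0.09
```

Emit:
apply_moves(
  deltas=[
    {"hand": 51,"tx": 0,"ty": 0,"tz": 0,"turn": 0},
    {"hand": 51,"tx": 0,"ty": 0,"tz": 0,"turn": 0},
    {"hand": 51,"tx": 0,"ty": 0,"tz": 0,"turn": 0},
  ],
)

```text
t: 4.2
eef_pos: [0.5777, 0.2167, 0.1401]
ee_rot: [0.0, 0.796, 0.605, -0.0]
ft_force: [0.9, 0.6, 2.6]
width: 0.513
```

```bash
python3 -c "
from h import *
goto(.577,.2155,.140,-15.5)"
```

```text
t 4.2 pos [0.5777 0.2167 0.1401] toolx deg 74.42 tilt 0.02 F [0.94 0.59 2.6 ] T [ 0.227 -0.17  -0.03 ] w mm 47.23
tool delta mm [-1.38 -0.32  0.09] turn -0.08
```

Emit:
apply_moves(
  deltas=[
    {"hand": 48,"tx": 0.0002,"ty": 0,"tz": 0,"turn": 0},
    {"hand": 48,"tx": 0,"ty": 0,"tz": 0,"turn": 0},
    {"hand": 48,"tx": 0,"ty": 0,"tz": 0,"turn": 0},
  ],
)

```text
t: 4.45
eef_pos: [0.5777, 0.2169, 0.1402]
ee_rot: [0.0, 0.796, 0.605, -0.0]
ft_force: [0.1, 0.1, 3.9]
width: 0.481
```

Emit:
apply_moves(
  deltas=[
    {"hand": 45,"tx": 0,"ty": 0,"tz": 0,"turn": 0},
    {"hand": 45,"tx": 0,"ty": 0,"tz": 0,"turn": 0},
    {"hand": 45,"tx": 0,"ty": 0,"tz": 0,"turn": 0},
  ],
)

```text
t: 4.7
eef_pos: [0.5778, 0.2172, 0.1403]
ee_rot: [0.0, 0.796, 0.605, 0.0]
ft_force: [0.1, -1.4, 5.0]
width: 0.451
```

```bash
python3 -c "
from h import *
goto(.577,.2155,.140,-15.5)"
```

```text
t 4.7 pos [0.5778 0.2172 0.1403] toolx deg 74.43 tilt 0.02 F [ 0.06 -1.43  4.96] T [-0.069 -0.135 -0.027] w mm 41.52
tool delta mm [-1.81 -0.3   0.28] turn -0.07
```

Emit:
apply_moves(
  deltas=[
    {"hand": 43,"tx": 0,"ty": 0,"tz": 0,"turn": 0},
    {"hand": 42,"tx": 0,"ty": 0,"tz": 0,"turn": 0},
    {"hand": 30,"tx": 0,"ty": 0,"tz": 0,"turn": 0},
    {"hand": 30,"tx": 0,"ty": 0,"tz": 0,"turn": 0},
    {"hand": 30,"tx": 0,"ty": 0,"tz": 0,"turn": 0},
  ],
)

```text
t: 5.12
eef_pos: [0.5778, 0.2172, 0.1402]
ee_rot: [0.0, 0.796, 0.605, 0.0]
ft_force: [-0.2, -0.1, 4.9]
width: 0.405
```

```bash
python3 -c "
from h import *
goto(.577,.2155,.140,-15.5)"
```

```text
t 5.12 pos [0.5778 0.2172 0.1402] toolx deg 74.43 tilt 0.01 F [-0.24 -0.11  4.92] T [-0.069 -0.161 -0.007] w mm 37.25
tool delta mm [-1.84 -0.27  0.21] turn -0.07
```

Emit:
apply_moves(
  deltas=[
    {"hand": 30,"tx": 0,"ty": 0,"tz": -0.002,"turn": 0},
    {"hand": 30,"tx": 0,"ty": 0,"tz": -0.002,"turn": 0},
    {"hand": 30,"tx": 0,"ty": 0,"tz": -0.002,"turn": 0},
    {"hand": 30,"tx": 0,"ty": 0,"tz": 0,"turn": 0},
  ],
)

```text
t: 5.45
eef_pos: [0.5775, 0.2172, 0.1461]
ee_rot: [-0.0, 0.796, 0.605, -0.0]
ft_force: [0.8, 0.2, 0.7]
width: 0.407
```

Emit:
apply_moves(
  deltas=[
    {"hand": 30,"tx": 0,"ty": 0,"tz": -0.004,"turn": 0},
    {"hand": 30,"tx": 0,"ty": 0,"tz": -0.004,"turn": 0},
    {"hand": 30,"tx": 0,"ty": 0,"tz": 0,"turn": 0},
  ],
)

```text
t: 5.7
eef_pos: [0.577, 0.2171, 0.1541]
ee_rot: [-0.0, 0.796, 0.605, -0.001]
ft_force: [0.1, 0.3, -2.4]
width: 0.406
```

Emit:
apply_moves(
  deltas=[
    {"hand": 30,"tx": 0,"ty": 0,"tz": -0.008,"turn": 0},
    {"hand": 30,"tx": 0,"ty": 0,"tz": -0.01,"turn": 0},
    {"hand": 30,"tx": 0,"ty": 0,"tz": -0.01,"turn": 0},
    {"hand": 30,"tx": 0,"ty": 0,"tz": -0.01,"turn": 0},
    {"hand": 30,"tx": 0,"ty": 0,"tz": -0.01,"turn": 0},
    {"hand": 30,"tx": 0,"ty": 0,"tz": -0.01,"turn": 0},
    {"hand": 30,"tx": 0,"ty": 0,"tz": -0.01,"turn": 0},
    {"hand": 30,"tx": 0,"ty": 0,"tz": 0,"turn": 0},
  ],
)

```text
t: 6.37
eef_pos: [0.579, 0.218, 0.2252]
ee_rot: [0.001, 0.796, 0.605, 0.002]
ft_force: [1.1, -0.3, -2.1]
width: 0.403
```

```bash
python3 -c "
from h import *
goto(.563,-.196,.220,6.2)
for n in('scene','top'):
    im,d=r.get_image(n); np.savez(n+'2.npz',im=im,d=d)
    save(n+'2',crop(im,*((160,250,160,245,7) if n=='top' else (300,390,120,220,6))))
"
```

```text
t 6.37 pos [0.579  0.218  0.2252] toolx deg 74.43 tilt 0.25 F [ 1.13 -0.29 -2.08] T [-0.021 -0.025  0.003] w mm 37.12
tool delta mm [-403.08   95.66    4.5 ] turn -21.77
```

View pics/scene2.png

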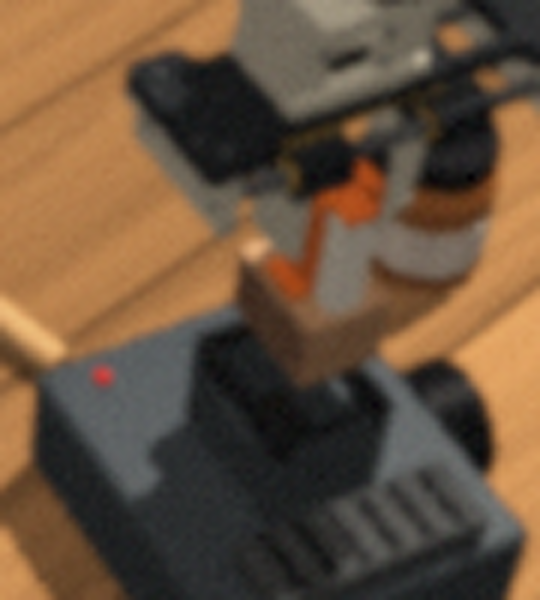

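Emit:
apply_moves(
  deltas=[
    {"hand": 30,"tx": 0,"ty": 0,"tz": 0,"turn": -5.4},
    {"hand": 30,"tx": 0,"ty": 0,"tz": 0,"turn": -5.4},
    {"hand": 30,"tx": 0,"ty": 0,"tz": 0,"turn": -5.5},
    {"hand": 30,"tx": 0,"ty": 0,"tz": 0,"turn": -5.5},
    {"hand": 30,"tx": -0.02,"ty": -0.003,"tz": 0,"turn": 0},
    {"hand": 30,"tx": -0.03,"ty": -0.0045,"tz": 0,"turn": 0},
    {"hand": 30,"tx": -0.03,"ty": -0.0045,"tz": 0,"turn": 0},
    {"hand": 30,"tx": -0.03,"ty": -0.0045,"tz": 0,"turn": 0},
  ],
)

```text
t: 7.13
eef_pos: [0.5723, 0.105, 0.221]
ee_rot: [-0.001, 0.667, 0.745, -0.001]
ft_force: [0.1, 0.1, -2.9]
width: 0.404
```

Emit:
apply_moves(
  deltas=[
    {"hand": 30,"tx": -0.03,"ty": -0.0045,"tz": 0,"turn": 0},
    {"hand": 30,"tx": -0.03,"ty": -0.0045,"tz": 0,"turn": 0},
    {"hand": 30,"tx": -0.03,"ty": -0.0045,"tz": 0,"turn": 0},
    {"hand": 30,"tx": -0.03,"ty": -0.0045,"tz": 0,"turn": 0},
    {"hand": 30,"tx": -0.03,"ty": -0.0045,"tz": 0,"turn": 0},
    {"hand": 30,"tx": -0.03,"ty": -0.0045,"tz": 0,"turn": 0},
    {"hand": 30,"tx": -0.03,"ty": -0.0045,"tz": 0,"turn": 0},
    {"hand": 30,"tx": -0.03,"ty": -0.0045,"tz": 0,"turn": 0},
  ],
)

```text
t: 7.8
eef_pos: [0.5625, -0.1377, 0.2213]
ee_rot: [-0.001, 0.668, 0.745, -0.0]
ft_force: [0.2, -0.3, -2.0]
width: 0.404
```

Emit:
apply_moves(
  deltas=[
    {"hand": 30,"tx": -0.02,"ty": -0.003,"tz": 0,"turn": 0},
    {"hand": 30,"tx": -0.01,"ty": -0.001,"tz": 0,"turn": 0},
    {"hand": 30,"tx": 0,"ty": 0,"tz": 0,"turn": 0},
    {"hand": 30,"tx": 0,"ty": 0,"tz": 0,"turn": 0},
    {"hand": 30,"tx": 0,"ty": 0,"tz": 0,"turn": 0},
  ],
)

```text
t: 8.22
eef_pos: [0.563, -0.1639, 0.2218]
ee_rot: [-0.001, 0.667, 0.745, 0.001]
ft_force: [-0.7, -0.0, -4.1]
width: 0.406
```

```bash
python3 -c "
from h import *
goto(.563,-.1947,.185,6.2)"
```

```text
t 8.22 pos [ 0.563  -0.1639  0.2218] toolx deg 96.39 tilt 0.1 F [-0.67 -0.   -4.08] T [ 0.08  -0.001  0.006] w mm 37.39
tool delta mm [-30.7   -3.4   36.75] turn 0.19
```

Emit:
apply_moves(
  deltas=[
    {"hand": 30,"tx": -0.0155,"ty": -0.0017,"tz": 0,"turn": 0.2},
    {"hand": 30,"tx": -0.0152,"ty": -0.0017,"tz": 0.005,"turn": 0},
    {"hand": 30,"tx": 0,"ty": 0,"tz": 0.01,"turn": 0},
    {"hand": 30,"tx": 0,"ty": 0,"tz": 0.01,"turn": 0},
    {"hand": 30,"tx": 0,"ty": 0,"tz": 0.006,"turn": 0},
    {"hand": 30,"tx": 0,"ty": 0,"tz": 0,"turn": 0},
    {"hand": 30,"tx": 0,"ty": 0,"tz": 0,"turn": 0},
    {"hand": 30,"tx": 0,"ty": 0,"tz": 0,"turn": 0},
  ],
)

```text
t: 8.88
eef_pos: [0.5629, -0.1969, 0.1912]
ee_rot: [-0.0, 0.669, 0.744, 0.0]
ft_force: [-0.8, -0.1, -1.9]
width: 0.403
```

```bash
python3 -c "
from h import *
goto(.563,-.1947,.185,6.2)
for n in('scene','top'):
    im,d=r.get_image(n); np.savez(n+'3.npz',im=im,d=d)
    save(n+'3',crop(im,*((285,375,160,250,6) if n=='top' else (190,290,190,310,5))))
goto(.563,-.1947,.185,6.2)
"
```

```text
t 8.88 pos [ 0.5629 -0.1969  0.1912] toolx deg 96.08 tilt 0.02 F [-0.77 -0.1  -1.88] T [ 0.038 -0.033  0.034] w mm 37.06
tool delta mm [2.2  0.33 6.2 ] turn -0.12
t 8.98 pos [ 0.5632 -0.1973  0.1917] toolx deg 96.06 tilt 0.06 F [-0.42  0.01 -3.56] T [ 0.005 -0.029 -0.043] w mm 37.3
tool delta mm [2.56 0.11 6.66] turn -0.14
```

View pics/scene3.png

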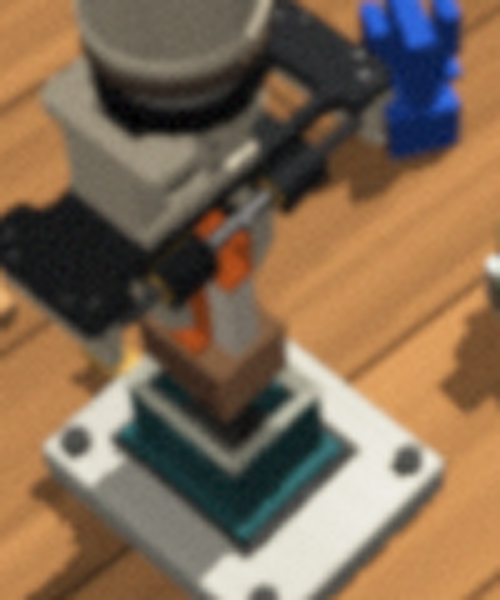

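View pics/top3.png

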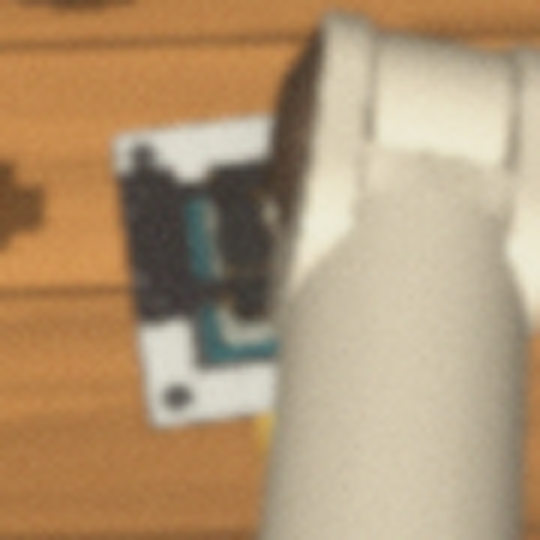

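```bash
python3 -c "
from h import *
s=np.load('scene3.npz'); save('sc3z',crop(s['im'],210,265,240,295,12))
a=np.radians(6.06);c,sn=np.cos(a),np.sin(a)
for z in(.1245,.1625):
  for q in((30,-22),(-30,-22),(30,22)):
    P=[.5632+(c*q[0]-sn*q[1])/1e3,-.1973+(sn*q[0]+c*q[1])/1e3,z]; uv=proj('scene',P)[0]; print(z,q,uv.round(2),((uv-[210,240])*12+5.5).round(0))
"
```

```text
0.1245 (30, -22) [236.1  274.01] [319. 414.]
0.1245 (-30, -22) [219.2 260.1] [116. 247.]
0.1245 (30, 22) [248.52 262.64] [468. 277.]
0.1625 (30, -22) [235.09 265.94] [307. 317.]
0.1625 (-30, -22) [217.76 251.83] [ 99. 147.]
0.1625 (30, 22) [247.86 254.41] [460. 178.]
```

View pics/sc3z.png

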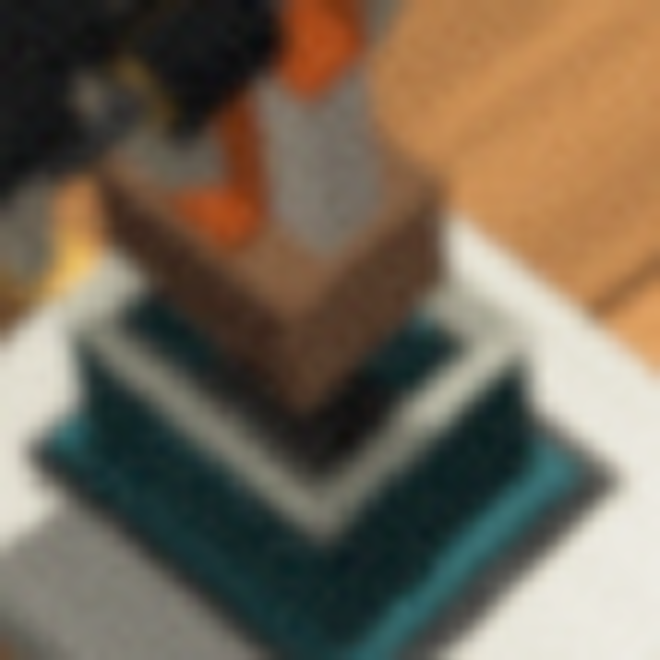

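```bash
python3 -c "
from h import *
a=np.radians(6.06);c,sn=np.cos(a),np.sin(a); R=np.array([[c,-sn],[sn,c]])
for (q,z,p) in [((30,-22),.1245,(298,408)),((30,-22),.1625,(290,308)),((30,22),.1245,(443,275)),((30,22),.1625,(445,183)),((39.2,-31.2),.102,(318,522)),((39.2,31.2),.102,(524,333)),((-39.2,-31.2),.102,(80,325))]:
    uv=(np.array(p)-5.5)/12+[210,240]; P=cast('scene',uv,z)[0,:2]*1e3
    print(q,z,'implied centre',(P-R@q).round(1))
"
```

```text
(30, -22) 0.1245 implied centre [ 559.3 -199.6]
(30, -22) 0.1625 implied centre [ 559.4 -198.5]
(30, 22) 0.1245 implied centre [ 559.3 -200.8]
(30, 22) 0.1625 implied centre [ 562.  -200.3]
(39.2, -31.2) 0.102 implied centre [ 561.8 -198.2]
(39.2, 31.2) 0.102 implied centre [ 562.3 -199.2]
(-39.2, -31.2) 0.102 implied centre [ 569.2 -197.7]
```

The foot hangs over the mouth: its near-bottom corner is at crop (298,408), with the rim corner at (318,540). It needs about 2 mm more +y and under 1 mm of +x. I'll correct that and go down gently.

Emit:
apply_moves(
  deltas=[
    {"hand": 30,"tx": 0.0024,"ty": 0.0008,"tz": 0.005,"turn": -0.1},
    {"hand": 30,"tx": 0,"ty": 0,"tz": 0.005,"turn": 0},
    {"hand": 30,"tx": 0,"ty": 0,"tz": 0.005,"turn": 0},
    {"hand": 30,"tx": 0,"ty": 0,"tz": 0.004,"turn": 0},
    {"hand": 30,"tx": 0,"ty": 0,"tz": 0,"turn": 0},
    {"hand": 30,"tx": 0,"ty": 0,"tz": 0,"turn": 0},
    {"hand": 30,"tx": 0,"ty": 0,"tz": 0,"turn": 0},
  ],
)

```text
t: 9.57
eef_pos: [0.5632, -0.1951, 0.1721]
ee_rot: [-0.0, 0.668, 0.744, 0.0]
ft_force: [-0.3, 0.3, -2.9]
width: 0.406
```

```bash
python3 -c "
from h import *
goto(.5638,-.1947,.172,6.2)"
```

```text
t 9.57 pos [ 0.5632 -0.1951  0.1721] toolx deg 96.12 tilt 0.0 F [-0.26  0.34 -2.93] T [ 0.003  0.027 -0.037] w mm 37.39
tool delta mm [0.38 0.62 0.06] turn -0.08
```

Emit:
apply_moves(
  deltas=[
    {"hand": 30,"tx": 0.0003,"ty": 0.0005,"tz": 0.002,"turn": 0},
    {"hand": 30,"tx": 0,"ty": 0,"tz": 0.002,"turn": 0},
    {"hand": 30,"tx": 0,"ty": 0,"tz": 0.001,"turn": 0},
    {"hand": 30,"tx": 0,"ty": 0,"tz": 0,"turn": 0},
  ],
)

```text
t: 9.9
eef_pos: [0.5634, -0.1946, 0.1668]
ee_rot: [-0.0, 0.668, 0.744, -0.0]
ft_force: [0.4, -0.5, -3.1]
width: 0.403
```

Emit:
apply_moves(
  deltas=[
    {"hand": 30,"tx": 0,"ty": 0,"tz": 0.001,"turn": 0},
    {"hand": 30,"tx": 0,"ty": 0,"tz": 0.001,"turn": 0},
    {"hand": 30,"tx": 0,"ty": 0,"tz": 0,"turn": 0},
  ],
)

```text
t: 10.15
eef_pos: [0.5635, -0.1947, 0.1649]
ee_rot: [-0.0, 0.668, 0.744, -0.0]
ft_force: [0.1, 0.4, -2.8]
width: 0.406
```

Emit:
apply_moves(
  deltas=[
    {"hand": 30,"tx": 0,"ty": 0,"tz": 0.001,"turn": 0},
    {"hand": 30,"tx": 0,"ty": 0,"tz": 0.001,"turn": 0},
    {"hand": 30,"tx": 0,"ty": 0,"tz": 0,"turn": 0},
  ],
)

```text
t: 10.4
eef_pos: [0.5635, -0.1947, 0.1629]
ee_rot: [-0.0, 0.668, 0.744, -0.0]
ft_force: [0.2, 0.4, -2.0]
width: 0.407
```

Emit:
apply_moves(
  deltas=[
    {"hand": 30,"tx": 0,"ty": 0,"tz": 0.001,"turn": 0},
    {"hand": 30,"tx": 0,"ty": 0,"tz": 0,"turn": 0},
    {"hand": 30,"tx": 0,"ty": 0,"tz": 0,"turn": 0},
  ],
)

```text
t: 10.65
eef_pos: [0.5636, -0.1947, 0.162]
ee_rot: [-0.0, 0.668, 0.744, -0.0]
ft_force: [-0.1, 0.5, -3.6]
width: 0.402
```

Emit:
apply_moves(
  deltas=[
    {"hand": 30,"tx": 0,"ty": 0,"tz": 0.001,"turn": 0},
    {"hand": 30,"tx": 0,"ty": 0,"tz": 0,"turn": 0},
    {"hand": 30,"tx": 0,"ty": 0,"tz": 0,"turn": 0},
  ],
)

```text
t: 10.9
eef_pos: [0.5635, -0.1947, 0.161]
ee_rot: [-0.0, 0.668, 0.744, -0.0]
ft_force: [-0.2, -0.4, -3.2]
width: 0.402
```

```bash
python3 -c "
from h import *
goto(.5638,-.1947,.161,6.2)"
```

```text
t 10.9 pos [ 0.5635 -0.1947  0.161 ] toolx deg 96.13 tilt 0.01 F [-0.17 -0.39 -3.23] T [0.073 0.037 0.012] w mm 36.94
tool delta mm [-0.06  0.27  0.02] turn -0.07
```

Emit:
apply_moves(
  deltas=[
    {"hand": 30,"tx": 0,"ty": 0,"tz": 0.001,"turn": 0},
    {"hand": 30,"tx": 0,"ty": 0,"tz": 0,"turn": 0},
    {"hand": 30,"tx": 0,"ty": 0,"tz": 0,"turn": 0},
  ],
)

```text
t: 11.15
eef_pos: [0.5635, -0.1947, 0.16]
ee_rot: [-0.0, 0.668, 0.744, -0.0]
ft_force: [0.9, 0.3, -3.7]
width: 0.406
```

Emit:
apply_moves(
  deltas=[
    {"hand": 30,"tx": 0,"ty": 0,"tz": 0.001,"turn": 0},
    {"hand": 30,"tx": 0,"ty": 0,"tz": 0,"turn": 0},
    {"hand": 30,"tx": 0,"ty": 0,"tz": 0,"turn": 0},
  ],
)

```text
t: 11.4
eef_pos: [0.5635, -0.1947, 0.159]
ee_rot: [-0.0, 0.668, 0.744, -0.0]
ft_force: [0.6, -0.5, -2.5]
width: 0.406
```

Emit:
apply_moves(
  deltas=[
    {"hand": 30,"tx": 0,"ty": 0,"tz": 0.001,"turn": 0},
    {"hand": 30,"tx": 0,"ty": 0,"tz": 0,"turn": 0},
    {"hand": 30,"tx": 0,"ty": 0,"tz": 0,"turn": 0},
  ],
)

```text
t: 11.65
eef_pos: [0.5636, -0.1947, 0.158]
ee_rot: [-0.0, 0.668, 0.744, -0.0]
ft_force: [0.3, -0.4, -3.5]
width: 0.403
```

```bash
python3 -c "
from h import *
goto(.5638,-.1947,.161,6.2)"
```

```text
t 11.65 pos [ 0.5636 -0.1947  0.158 ] toolx deg 96.13 tilt 0.01 F [ 0.32 -0.4  -3.46] T [0.022 0.025 0.013] w mm 37.1
tool delta mm [-0.06  0.22 -2.98] turn -0.07
```

Emit:
apply_moves(
  deltas=[
    {"hand": 30,"tx": 0,"ty": 0,"tz": 0.001,"turn": 0},
    {"hand": 30,"tx": 0,"ty": 0,"tz": 0.001,"turn": 0},
    {"hand": 30,"tx": 0,"ty": 0,"tz": 0,"turn": 0},
  ],
)

```text
t: 11.9
eef_pos: [0.5634, -0.1947, 0.1558]
ee_rot: [-0.0, 0.668, 0.744, -0.0]
ft_force: [0.2, 1.0, -2.4]
width: 0.406
```

Emit:
apply_moves(
  deltas=[
    {"hand": 30,"tx": 0,"ty": 0,"tz": 0.001,"turn": 0},
    {"hand": 30,"tx": 0,"ty": 0,"tz": 0.001,"turn": 0},
    {"hand": 30,"tx": 0,"ty": 0,"tz": 0,"turn": 0},
  ],
)

```text
t: 12.15
eef_pos: [0.5635, -0.1946, 0.1538]
ee_rot: [-0.0, 0.668, 0.744, -0.0]
ft_force: [-0.2, 0.7, -3.0]
width: 0.401
```

Emit:
apply_moves(
  deltas=[
    {"hand": 30,"tx": 0,"ty": 0,"tz": 0.001,"turn": 0},
    {"hand": 30,"tx": 0,"ty": 0,"tz": 0.001,"turn": 0},
    {"hand": 30,"tx": 0,"ty": 0,"tz": 0,"turn": 0},
  ],
)

```text
t: 12.4
eef_pos: [0.5634, -0.1947, 0.1518]
ee_rot: [-0.0, 0.668, 0.744, -0.0]
ft_force: [-0.4, 0.1, -2.2]
width: 0.406
```

```bash
python3 -c "
from h import *
goto(.5638,-.1947,.151,6.2)
im,d=r.get_image('scene'); save('sc4',crop(im,195,275,235,315,9))"
```

```text
t 12.4 pos [ 0.5634 -0.1947  0.1518] toolx deg 96.13 tilt 0.03 F [-0.41  0.06 -2.23] T [ 0.032  0.03  -0.014] w mm 37.33
tool delta mm [-0.08  0.35  0.83] turn -0.07
```

View pics/sc4.png

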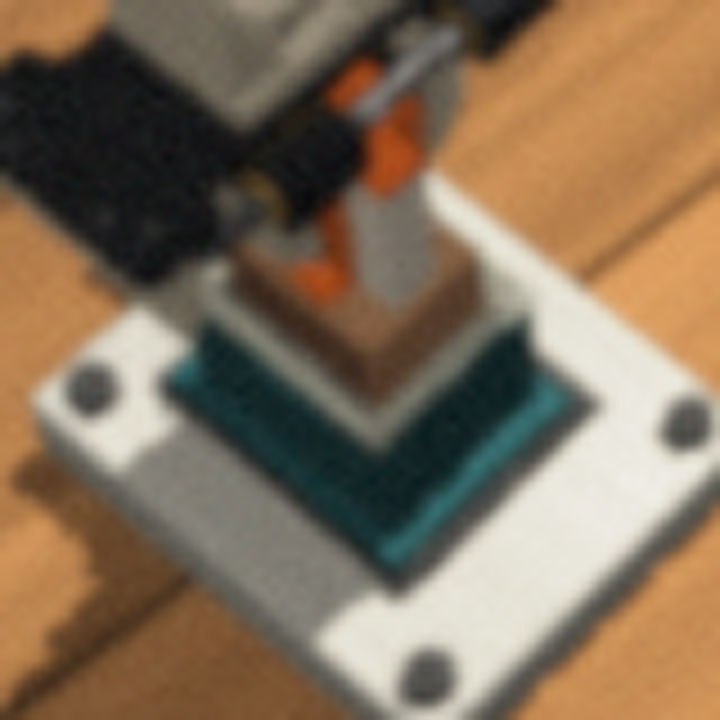

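The foot has gone down into the socket with no reaction force. The rim corner is at crop (375,445), with the tan foot centred inside it. I'll continue down.

Emit:
apply_moves(
  deltas=[
    {"hand": 30,"tx": 0,"ty": 0,"tz": 0.002,"turn": 0},
    {"hand": 30,"tx": 0,"ty": 0,"tz": 0.002,"turn": 0},
    {"hand": 30,"tx": 0,"ty": 0,"tz": 0.002,"turn": 0},
    {"hand": 30,"tx": 0,"ty": 0,"tz": 0,"turn": 0},
  ],
)

```text
t: 12.78
eef_pos: [0.5632, -0.1946, 0.1455]
ee_rot: [-0.0, 0.668, 0.744, -0.0]
ft_force: [-0.9, -0.1, -2.6]
width: 0.405
```

Emit:
apply_moves(
  deltas=[
    {"hand": 30,"tx": 0,"ty": 0,"tz": 0.002,"turn": 0},
    {"hand": 30,"tx": 0,"ty": 0,"tz": 0.002,"turn": 0},
    {"hand": 30,"tx": 0,"ty": 0,"tz": 0.002,"turn": 0},
    {"hand": 30,"tx": 0,"ty": 0,"tz": 0,"turn": 0},
  ],
)

```text
t: 13.12
eef_pos: [0.5633, -0.1946, 0.1395]
ee_rot: [-0.0, 0.668, 0.744, -0.0]
ft_force: [0.4, 0.5, -2.2]
width: 0.405
```

Emit:
apply_moves(
  deltas=[
    {"hand": 30,"tx": 0,"ty": 0,"tz": 0.002,"turn": 0},
    {"hand": 30,"tx": 0,"ty": 0,"tz": 0.002,"turn": 0},
    {"hand": 30,"tx": 0,"ty": 0,"tz": 0.002,"turn": 0},
    {"hand": 30,"tx": 0,"ty": 0,"tz": 0,"turn": 0},
  ],
)

```text
t: 13.45
eef_pos: [0.5633, -0.1946, 0.1336]
ee_rot: [-0.0, 0.668, 0.744, -0.0]
ft_force: [-0.2, -0.2, -3.3]
width: 0.404
```

Emit:
apply_moves(
  deltas=[
    {"hand": 30,"tx": 0,"ty": 0,"tz": 0.002,"turn": 0},
    {"hand": 30,"tx": 0,"ty": 0,"tz": 0.002,"turn": 0},
    {"hand": 30,"tx": 0,"ty": 0,"tz": 0.002,"turn": 0},
    {"hand": 30,"tx": 0,"ty": 0,"tz": 0,"turn": 0},
  ],
)

```text
t: 13.78
eef_pos: [0.5633, -0.1946, 0.1276]
ee_rot: [-0.0, 0.668, 0.744, -0.0]
ft_force: [0.1, 0.0, -3.2]
width: 0.404
```

Emit:
apply_moves(
  deltas=[
    {"hand": 30,"tx": 0,"ty": 0,"tz": 0.002,"turn": 0},
    {"hand": 30,"tx": 0,"ty": 0,"tz": 0.002,"turn": 0},
    {"hand": 30,"tx": 0,"ty": 0,"tz": 0.002,"turn": 0},
    {"hand": 30,"tx": 0,"ty": 0,"tz": 0,"turn": 0},
  ],
)

```text
t: 14.12
eef_pos: [0.5633, -0.1946, 0.1216]
ee_rot: [-0.0, 0.668, 0.744, -0.0]
ft_force: [0.0, 0.4, -2.6]
width: 0.403
```

```bash
python3 -c "
from h import *
goto(.5638,-.1947,.110,6.2)"
```

```text
t 14.12 pos [ 0.5633 -0.1946  0.1216] toolx deg 96.13 tilt 0.05 F [ 0.01  0.39 -2.6 ] T [ 0.043 -0.055 -0.002] w mm 37.11
tool delta mm [-0.16  0.53 11.57] turn -0.07
```

Emit:
apply_moves(
  deltas=[
    {"hand": 30,"tx": 0,"ty": 0,"tz": 0.001,"turn": 0},
    {"hand": 30,"tx": 0,"ty": 0,"tz": 0.001,"turn": 0},
    {"hand": 30,"tx": 0,"ty": 0,"tz": 0.001,"turn": 0},
    {"hand": 30,"tx": 0,"ty": 0,"tz": 0.001,"turn": 0},
    {"hand": 30,"tx": 0,"ty": 0,"tz": 0,"turn": 0},
  ],
)

```text
t: 14.53
eef_pos: [0.5638, -0.1947, 0.1183]
ee_rot: [0.0, 0.668, 0.744, 0.0]
ft_force: [-1.1, 0.2, -0.2]
width: 0.403
```

Emit:
apply_moves(
  deltas=[
    {"hand": 30,"tx": 0,"ty": 0,"tz": 0.001,"turn": 0},
    {"hand": 30,"tx": 0,"ty": 0,"tz": 0.001,"turn": 0},
    {"hand": 30,"tx": 0,"ty": 0,"tz": 0,"turn": 0},
  ],
)

```text
t: 14.78
eef_pos: [0.5638, -0.1947, 0.1163]
ee_rot: [0.0, 0.668, 0.744, 0.0]
ft_force: [-1.9, 1.2, 1.6]
width: 0.405
```

Emit:
apply_moves(
  deltas=[
    {"hand": 30,"tx": 0,"ty": 0,"tz": 0.001,"turn": 0},
    {"hand": 30,"tx": 0,"ty": 0,"tz": 0.001,"turn": 0},
    {"hand": 30,"tx": 0,"ty": 0,"tz": 0,"turn": 0},
    {"hand": 30,"tx": 0,"ty": 0,"tz": 0,"turn": 0},
  ],
)

```text
t: 15.12
eef_pos: [0.5638, -0.1947, 0.1143]
ee_rot: [0.0, 0.668, 0.744, 0.0]
ft_force: [-1.2, 0.5, 3.2]
width: 0.404
```

Emit:
apply_moves(
  deltas=[
    {"hand": 30,"tx": 0,"ty": 0,"tz": 0.001,"turn": 0},
    {"hand": 30,"tx": 0,"ty": 0,"tz": 0.001,"turn": 0},
    {"hand": 30,"tx": 0,"ty": 0,"tz": 0,"turn": 0},
  ],
)

```text
t: 15.37
eef_pos: [0.5638, -0.1947, 0.1122]
ee_rot: [0.0, 0.668, 0.744, 0.0]
ft_force: [-1.0, 0.9, 5.5]
width: 0.407
```

Emit:
apply_moves(
  deltas=[
    {"hand": 30,"tx": 0,"ty": 0,"tz": 0.001,"turn": 0},
    {"hand": 30,"tx": 0,"ty": 0,"tz": 0.0005,"turn": 0},
    {"hand": 30,"tx": 0,"ty": 0,"tz": 0,"turn": 0},
    {"hand": 30,"tx": 0,"ty": 0,"tz": 0,"turn": 0},
  ],
)

```text
t: 15.7
eef_pos: [0.5639, -0.1948, 0.111]
ee_rot: [0.0, 0.668, 0.744, 0.0]
ft_force: [-2.0, -0.3, 6.0]
width: 0.408
```

```bash
python3 -c "
from h import *
goto(.5638,-.1947,.110,6.2)
im,d=r.get_image('scene'); save('sc5',crop(im,195,275,235,315,9))
F=np.array([(r.get_image('top'),r.get_state()['ft_force'])[1] for i in range(5)]);print(F.mean(0))"
```

```text
t 15.7 pos [ 0.5639 -0.1948  0.111 ] toolx deg 96.13 tilt 0.03 F [-2.03 -0.25  6.03] T [0.258 0.512 0.013] w mm 37.54
tool delta mm [ 0.06 -0.05  0.95] turn -0.07
[-1.99010764  0.23003626  6.27836208]
```

View pics/sc5.png

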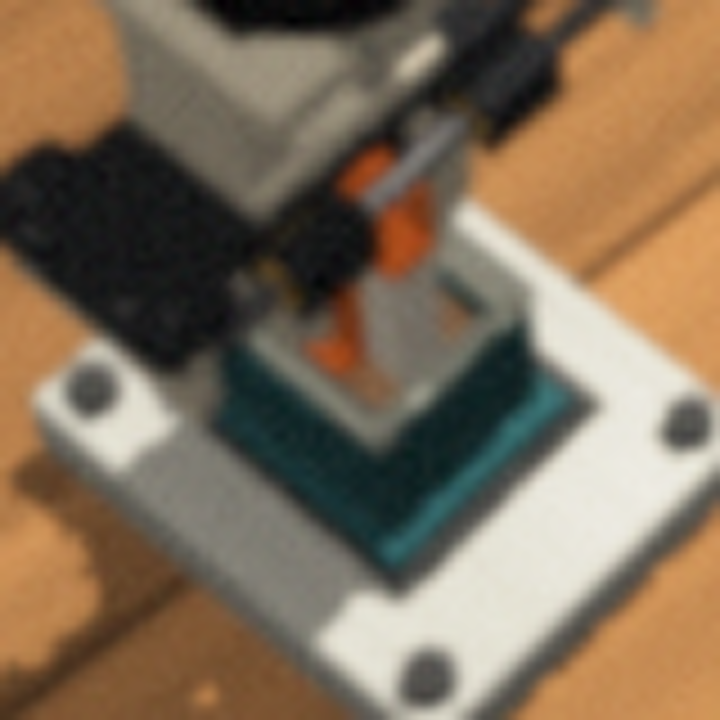

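Emit:
apply_moves(
  deltas=[
    {"hand": 30,"tx": 0,"ty": 0,"tz": 0.0006,"turn": 0},
    {"hand": 30,"tx": 0,"ty": 0,"tz": 0,"turn": 0},
    {"hand": 30,"tx": 0,"ty": 0,"tz": 0,"turn": 0},
  ],
)

```text
t: 16.25
eef_pos: [0.5639, -0.1947, 0.1104]
ee_rot: [0.0, 0.668, 0.744, 0.0]
ft_force: [-1.9, 1.1, 7.3]
width: 0.41
```

```bash
python3 -c "
from h import *
goto(.5638,-.1947,.110,6.2)
F=np.array([(r.get_image('top'),r.get_state()['ft_force'])[1] for i in range(3)]);print(F.mean(0))"
```

```text
t 16.25 pos [ 0.5639 -0.1947  0.1104] toolx deg 96.13 tilt 0.03 F [-1.94  1.06  7.27] T [ 0.3    0.508 -0.02 ] w mm 37.68
tool delta mm [ 0.05 -0.08  0.43] turn -0.07
[-1.90262661  0.47858564  6.52211268]
```

Emit:
apply_moves(
  deltas=[
    {"hand": 100,"tx": 0,"ty": 0,"tz": 0,"turn": 0},
    {"hand": 100,"tx": 0,"ty": 0,"tz": 0,"turn": 0},
    {"hand": 100,"tx": 0,"ty": 0,"tz": 0,"turn": 0},
    {"hand": 100,"tx": 0,"ty": 0,"tz": 0,"turn": 0},
    {"hand": 100,"tx": 0,"ty": 0,"tz": 0,"turn": 0},
    {"hand": 100,"tx": 0,"ty": 0,"tz": 0,"turn": 0},
    {"hand": 100,"tx": 0,"ty": 0,"tz": 0,"turn": 0},
    {"hand": 100,"tx": 0,"ty": 0,"tz": 0,"turn": 0},
  ],
)

```text
t: 17.07
eef_pos: [0.5635, -0.1947, 0.1097]
ee_rot: [-0.0, 0.668, 0.744, -0.0]
ft_force: [-0.2, -0.2, 0.0]
width: 0.935
```

```bash
python3 -c "
from h import *
goto(.5638,-.1947,.110,6.2)
im,d=r.get_image('scene'); save('sc6',crop(im,195,275,235,315,9))
"
```

```text
t 17.07 pos [ 0.5635 -0.1947  0.1097] toolx deg 96.13 tilt 0.02 F [-0.18 -0.17  0.03] T [0.066 0.034 0.005] w mm 86.03
tool delta mm [-0.05  0.31 -0.31] turn -0.07
```

View pics/sc6.png

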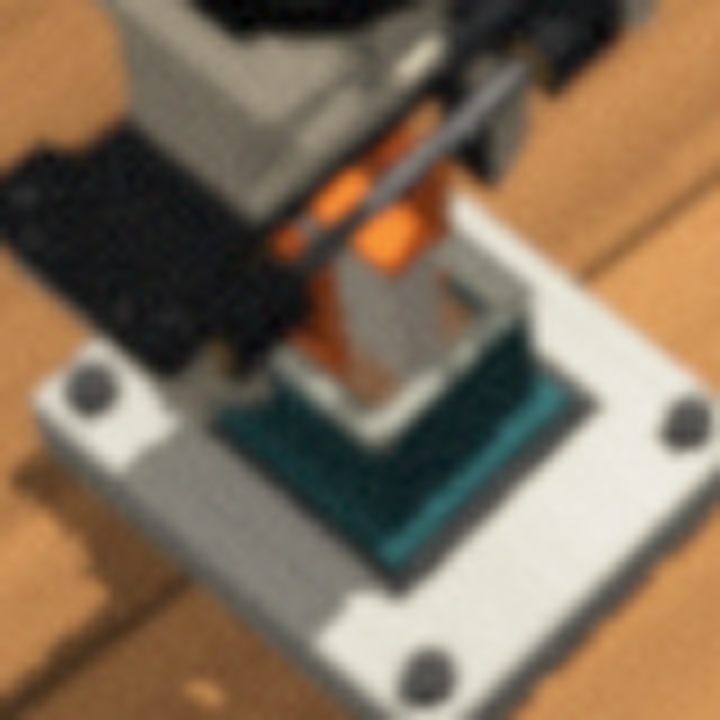

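The fingers are clear and both tabs look sprung out. I'll raise straight up, then move aside so the cameras can check the latch.

Emit:
apply_moves(
  deltas=[
    {"hand": 100,"tx": 0,"ty": 0,"tz": -0.005,"turn": 0},
    {"hand": 100,"tx": 0,"ty": 0,"tz": -0.015,"turn": 0},
    {"hand": 100,"tx": 0,"ty": 0,"tz": -0.03,"turn": 0},
    {"hand": 100,"tx": 0,"ty": 0,"tz": -0.03,"turn": 0},
    {"hand": 100,"tx": 0,"ty": 0,"tz": -0.03,"turn": 0},
    {"hand": 100,"tx": 0,"ty": 0,"tz": -0.02,"turn": 0},
    {"hand": 100,"tx": 0,"ty": -0.03,"tz": 0,"turn": 0},
    {"hand": 100,"tx": 0,"ty": -0.03,"tz": 0,"turn": 0},
  ],
)

```text
t: 17.78
eef_pos: [0.5057, -0.2008, 0.2422]
ee_rot: [0.002, 0.667, 0.745, 0.001]
ft_force: [-0.8, 0.4, -0.8]
width: 0.999
```

Emit:
apply_moves(
  deltas=[
    {"hand": 100,"tx": 0.03,"ty": -0.02,"tz": 0,"turn": 0},
    {"hand": 100,"tx": 0.03,"ty": -0.02,"tz": 0,"turn": 0},
    {"hand": 100,"tx": 0.03,"ty": -0.02,"tz": 0,"turn": 0},
    {"hand": 100,"tx": 0.03,"ty": 0,"tz": 0,"turn": 0},
    {"hand": 100,"tx": 0.03,"ty": 0,"tz": 0,"turn": 0},
    {"hand": 100,"tx": 0.03,"ty": 0,"tz": 0,"turn": 0},
    {"hand": 100,"tx": 0.03,"ty": 0,"tz": 0,"turn": 0},
    {"hand": 100,"tx": 0,"ty": 0,"tz": 0,"turn": 0},
  ],
)

```text
t: 18.45
eef_pos: [0.4213, 0.0071, 0.2408]
ee_rot: [-0.0, 0.665, 0.746, 0.001]
ft_force: [-0.8, -0.2, 0.2]
width: 1.002
```

```bash
python3 -c "
from h import *
goto(.5638,-.1947,.110,6.2)
for name,box in(('top',(312,342,188,222)),('scene',(215,260,235,285))):
    im,d=r.get_image(name); np.savez(name+'7.npz',im=im,d=d)
    save(name+'7',im); save(name+'7z',crop(im,*((290,365,165,245,7) if name=='top' else (195,275,235,315,7))))
    X=cloud(name,d); z=X[...,2]
    x0,x1,y0,y1=box
    m=np.zeros((420,560),np.uint8); m[y0:y1,x0:x1]=((z>0.130)&(z<0.16))[y0:y1,x0:x1]
    n,l,st_,c=cv2.connectedComponentsWithStats(m,connectivity=4)
    for i in range(1,n):
        if st_[i,4]<10: continue
        v,u=np.nonzero(l==i); P=cast(name,np.c_[u,v],0.144)
        print(name,len(u),'mean',(P.mean(0)*1000).round(1),'z med',np.median(z[l==i]).round(4),np.percentile(z[l==i],85).round(4))
"
```

```text
t 18.45 pos [0.4213 0.0071 0.2408] toolx deg 96.57 tilt 0.12 F [-0.82 -0.15  0.22] T [0.088 0.012 0.024] w mm 92.22
tool delta mm [-217.02  118.32  130.64] turn 0.37
top 92 mean [ 562.2 -194.8  144. ] z med 0.1436 0.1469
top 34 mean [ 564.8 -216.6  144. ] z med 0.1455 0.1478
top 32 mean [ 560.3 -173.4  144. ] z med 0.1442 0.1479
scene 71 mean [ 562.9 -176.6  144. ] z med 0.1427 0.1456
scene 235 mean [ 565.9 -204.5  144. ] z med 0.1426 0.1448
```

View pics/top7z.png

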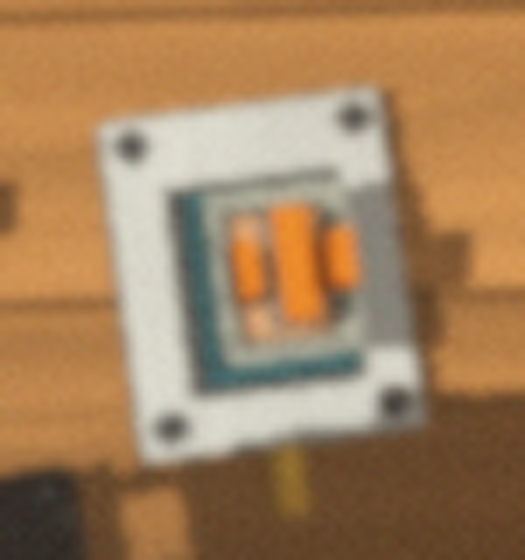

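View pics/scene7z.png

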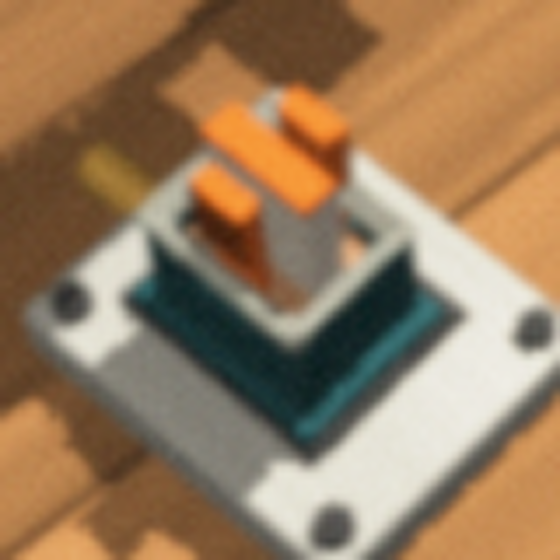

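View pics/scene7.png

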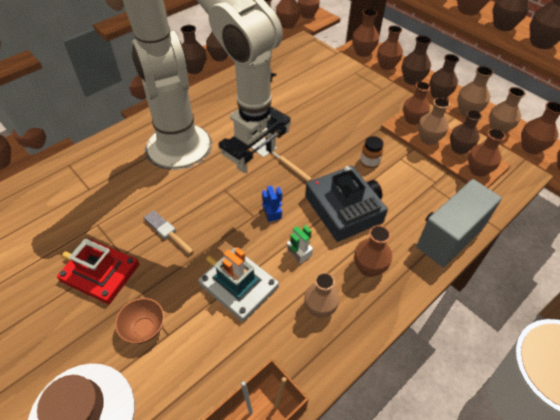

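Pad spacing in the top view is 43.4 mm, against 43.2 mm before the squeeze, so both tabs are sprung out. The top bar is at about 143.5 mm and 143 mm is expected when latched, since an unlatched cartridge would stand near 149 mm. I'm handing it in.

Emit:
apply_moves(
  deltas=[
    {"hand": 100,"tx": 0,"ty": 0,"tz": 0,"turn": 0},
    {"hand": 100,"tx": 0,"ty": 0,"tz": 0,"turn": 0},
  ],
)

```text
t: 18.72
eef_pos: [0.422, 0.0001, 0.2401]
ee_rot: [0.0, 0.669, 0.743, -0.0]
ft_force: [0.2, 0.9, 0.7]
width: 0.999
```

```bash
python3 -c "
from h import *
print(r.close_job())"
```

```text
the job is handed in; nothing more can be done
None
```

The cartridge is out of the extractor and, by my last checks, latched in the cleaning dock's socket. I handed the job in at about 18.7 s, with the gripper clear of everything.

**What I did:** I centred the gripper on the tabs by feel, squeezed them fully and drew the cartridge out. I then lowered it into the off-centre socket, pressed it to roughly 1 mm above the floor, and let go. The highest force I read on the tool was about 7 N.

**Last checks:**
- **Tabs:** the pads were 43.4 mm apart between centres, against 43.2 mm before the squeeze, so both are sprung out.
- **Height:** the top bar measured about 143.5 mm; 143 mm is expected when latched and about 149 mm if not.
- **Position:** the cartridge's centre was at (562, -195) mm, about 6 to 7 mm from the plinth's centre in x and 1 to 4 mm in y, inside the 10 mm limit. The two cameras' plinth centres differ by about 2 mm in x and 4.5 mm in y.
- **Other objects:** the spare, jugs, jar and bowl looked unmoved in the final picture; I did not measure them.

**Disagreements:** with the tabs fully in, the gripper read about 37 mm rather than 40 mm. One of my scene-camera rim corners was about 7 mm off the other two; I left it out and felt the way in.

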